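Kit the band trays with their expansion plugs

ROBOT

A 6-joint arm with a two-finger parallel gripper is mounted at the origin on the work surface. World frame = base frame: x ahead of the robot, y to its left, z up, the work surface at z = 0. Lengths are in m, angles in rad, forces in N, time in s.
With the tool pointing down it reaches from about 0.35 to 0.775 m from the base axis. Payload 7.3 kg.
Tool frame: the origin (TCP) lies on the centre line of the jaws, within the pads' length; the fingertips stand robot.nose_length ahead of it and the grasp point (between the pads) is the TCP (robot.nose_length is the distance from the TCP to the fingertips, in m); z points along the fingers, y is the direction in which the jaws open and shut (so a half turn about z gives the same grasp; the last joint's range is limited). The gripper opens to 92 mm and grips with 3 to 60 N. Pads are 19 mm wide; open, the fingers measure 130 mm over their backs; the gripper's body (75 mm by 190 mm) begins 47 mm behind the grasp point.
Start: joints at [-1.42, 0.342, 1.524, -0, 1.275, -0.146], TCP at [0.154, -0.502, 0.246] pointing down, gripper open.
Joint ranges: [-2.53, 2.53], [-0.77, 2.02], [0.04, 2.7], [-1, 4.14], [0.28, 2.66], [-3.11, 3.11]. Speed limits (rad/s): [2.57, 2.57, 3.14, 3.14, 3.14, 3.14].

INTERFACE

Orientations are given as [roll, pitch, yaw] about the fixed x, y, z axes, in that order (R = Rz(yaw) Ry(pitch) Rx(roll)).
In Python, from cell import robot, read_camera gives the robot as it stands.
- The arm moves only by the shell command python3 -m crank 'ROWS' [FORCE]. ROWS is JSON, a list of rows, each a list of 7 numbers: the shift along the tool's x, y, z in cm, then the turn, a rotation vector about the tool's x, y, z in degrees, then the opening, from 0 (shut) to 1 (fully open). In form: [[tx, ty, tz, wx, wy, wz, jaw], ...]. A call has 1 to 5 rows; each row is the pose to reach, as a shift and turn from the pose commanded when the call began, along the tool's axes at that moment; what a row does not reach only later rows make up. A row lasts 1/8 s, in which the tool goes at most 62.5 mm and 10.7 degrees, less where a joint would pass 70% of its speed; a pose out of reach is approached as far as the arm can. A call with a gripper value outside its range is refused whole. The fingers move at their own pace and stop on an object; FORCE is the grip in N (left out, the last holds). Time passes only in rows, so rows that repeat a pose let the fingers close. It gives the time, the measured TCP pose, the force and the opening at its end, in the units of the state.
- robot.observe(): the state, without advancing time (a new reading comes with each control period).
- read_camera(name): name is "scene" or "top"; returns a dict with "frame" (400x640x3 uint8, red, green, blue), "intrinsics" (3x3 intrinsics, pixels), "distortion" ([k1, k2, p1, p2, k3] as OpenCV has them; the pictures are not rectified), "R" (3x3) and "t" (3): a world point X has camera coordinates R X + t. Camera axes: x right, y down, z forward; pixel columns grow to the right and rows downward; lengths in m; the calibration is good to about 2 mm. A picture is of the moment at which its call begins. There is no depth.
- robot.hand_in(): hands the job in, once; it reports no verdict.
The state is a dict: "time": time; "qpos": joint angles; "qvel": joint speeds; "joint_efforts": joint torques, N m; "tool_pos": TCP position; "tool_rot": TCP orientation; "contact_force": force on the tool from outside, world axes, zero at the start; "torque": the same for the moment, N m; "opening": finger opening in m.
Only numpy, scipy, OpenCV 4.12 (cv2) and the standard library are available. Lean on these libraries where they do the work, as an engineer would, in place of code of your own. Each camera call takes 0.05 s, during which the arm holds its last target.

TASK

Kit out the three job trays for the lathe: each tray has a nickel band lying in one pocket, so stand the brass expansion plug that fits that band (just smaller than its bore) upright, stud up, on the floor of the empty pocket of the same tray. One of the four expansion plugs fits none of the bands: leave it standing where it is, and leave the bands as they lie.

Things in the scene. Friction and masses are not known exactly. Their poses are not given: they have to be found in the camera images.
- plug_20: loose expansion plug, upright: slotted brass cylinder 20 mm in diameter, 32 mm tall, with a round steel draw stud 12 mm in diameter on top, from 32 to 61 mm above the base (grip it there); about 90 g. Origin: centre of its underside; z up along its axis.
- plug_30: loose expansion plug, upright: slotted brass cylinder 30 mm in diameter, 32 mm tall, with a round steel draw stud 12 mm in diameter on top, from 32 to 61 mm above the base (grip it there); about 180 g. Origin: centre of its underside; z up along its axis. The odd one, fitting none of the three bands.
- plug_40: loose expansion plug, upright: slotted brass cylinder 40 mm in diameter, 32 mm tall, with a round steel draw stud 12 mm in diameter on top, from 32 to 61 mm above the base (grip it there); about 300 g. Origin: centre of its underside; z up along its axis.
- plug_50: loose expansion plug, upright: slotted brass cylinder 50 mm in diameter, 32 mm tall, with a round steel draw stud 12 mm in diameter on top, from 32 to 61 mm above the base (grip it there); about 450 g. Origin: centre of its underside; z up along its axis.
- tray_small: fixed open brown wooden tray, 82 (x) by 156 (y) mm, 25 high, walls and floor 4 thick. A wall across the middle, as high, makes two pockets 74 (x) by 72 (y) mm centred at y = +38 and -38 mm. The small nickel band lies in the +y pocket; the -y one is empty. Trays look alike: tell them apart by the band. Origin: centre of the underside, on the table; z up.
- tray_medium: fixed open brown wooden tray, 82 (x) by 156 (y) mm, 25 high, walls and floor 4 thick. A wall across the middle, as high, makes two pockets 74 (x) by 72 (y) mm centred at y = +38 and -38 mm. The medium nickel band lies in the -y pocket; the +y one is empty. Trays look alike: tell them apart by the band. Origin: centre of the underside, on the table; z up.
- tray_large: fixed open brown wooden tray, 82 (x) by 156 (y) mm, 25 high, walls and floor 4 thick. A wall across the middle, as high, makes two pockets 74 (x) by 72 (y) mm centred at y = +38 and -38 mm. The large nickel band lies in the +y pocket; the -y one is empty. Trays look alike: tell them apart by the band. Origin: centre of the underside, on the table; z up.
- band_small: loose small nickel-silver joint band (plain ring), bore 22 mm, outside 28 mm, 14 mm high, lying flat in a pocket of tray_small; the 20 mm plug fits its bore. Stays where it is. Origin: centre of its underside, on the axis.
- band_medium: loose medium nickel-silver joint band (plain ring), bore 42 mm, outside 48 mm, 18 mm high, lying flat in a pocket of tray_medium; the 40 mm plug fits its bore. Stays where it is. Origin: centre of its underside, on the axis.
- band_large: loose large nickel-silver joint band (plain ring), bore 52 mm, outside 58 mm, 20 mm high, lying flat in a pocket of tray_large; the 50 mm plug fits its bore. Stays where it is. Origin: centre of its underside, on the axis.
There are look-alikes about, which are no part of the job. Leave any turquoise look-alike of the plug_40 alone. What is shaped like the tray_small but purple is not meant.

How it is judged:
At the end, for the whole second after the job is handed in: The 20, 40 and 50 mm plugs stand upright (0.1 rad), released, at rest, on the floor of the empty pocket of the small, medium and large band's tray (axis within 30 mm of the pocket centre each way). Bands within 15 mm, upright 30 mm plug within 20 mm, of their starts (x of plug_20 in the frame of tray_small between -0.03 and 0.03 m and y of plug_20 in the frame of tray_small between -0.068 and -0.008 m and z of plug_20 in the frame of tray_small between 0.002 and 0.007 m and angle between each of plug_20, plug_40, plug_50, plug_30's own z axis and vertical below 0.1 rad and linear speed of each of plug_20, plug_40, plug_50 below 0.02 m/s and contact force between each of plug_20, plug_40, plug_50 and the fingers below 0.2 N and distance of each of band_small, band_medium, band_large from where it was at the start of the episode below 0.015 m and x of plug_40 in the frame of tray_medium between -0.03 and 0.03 m and y of plug_40 in the frame of tray_medium between 0.008 and 0.068 m and z of plug_40 in the frame of tray_medium between 0.002 and 0.007 m and x of plug_50 in the frame of tray_large between -0.03 and 0.03 m and y of plug_50 in the frame of tray_large between -0.068 and -0.008 m and z of plug_50 in the frame of tray_large between 0.002 and 0.007 m and distance of plug_30 from where it was at the start of the episode below 0.02 m); the robot touches nothing.
It fails at once if the small nickel band is pushed more than 15 mm or lifted out of its place (distance of band_small from where it was at the start of the episode above 0.015 m).
It fails at once if the medium nickel band is pushed more than 15 mm or lifted out of its place (distance of band_medium from where it was at the start of the episode above 0.015 m).
It fails at once if the large nickel band is pushed more than 15 mm or lifted out of its place (distance of band_large from where it was at the start of the episode above 0.015 m).
It fails at once if the odd plug that fits no band (30 mm) is moved more than 20 mm or knocked over (distance of plug_30 from where it was at the start of the episode above 0.02 m or angle between plug_30's own z axis and vertical above 0.3 rad).
It also fails if it takes over 80 s, if anything falls off the work surface, if the arm or the gripper's body presses on something with over 40 N, if the wrist force passes 120 N, or if a joint passes its speed limit or range.

## Working session

There is one attempt and no reset: what is moved stays moved. The work goes in short steps, Python scripts to look and compute and a shell command to move; the robot and the scene stay as the last step left them, time stands still between calls to the robot, and variables do not carry over. Pictures are saved under pics/ and viewed, and the job is handed in when it is done.

```bash
mkdir -p pics; ls; python3 - <<'E'
from cell import robot, read_camera
import cv2
for n in("scene","top"):
    c=read_camera(n); cv2.imwrite(f"pics/{n}0.png",c["frame"][:,:,::-1])
    print(n,c["intrinsics"],c["distortion"],c["R"],c["t"])
print(robot.observe(),robot.nose_length)
E
```

```text
pics
scene [[511.84307346   0.         324.83348364]
 [  0.         511.84307346 197.66801451]
 [  0.           0.           1.        ]] [-0.0698408  0.         0.         0.         0.       ] [[-0.59108041  0.80640632 -0.01824259]
 [ 0.63117988  0.44832428 -0.63294337]
 [-0.50223094 -0.38563478 -0.77398314]] [ 0.33439352 -0.22842604  1.4229954 ]
top [[441.02172077   0.         314.10925454]
 [  0.         441.02172077 206.73612753]
 [  0.           0.           1.        ]] [-0.00383235  0.          0.          0.          0.        ] [[-0.02802642 -0.99953594  0.01193425]
 [-0.98044451  0.02516069 -0.19518071]
 [ 0.19478986 -0.01717109 -0.98069468]] [-0.06485586  0.46431208  1.25245193]
{'time': 0.1, 'qpos': array([-1.42001116e+00,  3.42623376e-01,  1.52491009e+00, -3.13531877e-05,
        1.27539545e+00, -1.46026132e-01]), 'qvel': array([ 0.00030497, -0.001814  , -0.00189983,  0.0002424 , -0.00073476,
        0.00017588]), 'joint_efforts': array([ 1.31989764e-03, -4.32004952e+01, -2.44694245e+01,  7.18992669e-02,
        5.26598340e-02, -5.08831351e-05]), 'tool_pos': array([ 0.15349697, -0.50171126,  0.24513382]), 'tool_rot': array([-3.14026625e+00, -1.64772904e-04,  2.96820336e-01]), 'contact_force': array([-0.94153637, -0.35805403, -0.48442009]), 'torque': array([ 0.04088235, -0.00867455, -0.00108294]), 'opening': 0.0917518505728027} 0.019
```

View pics/scene0.png

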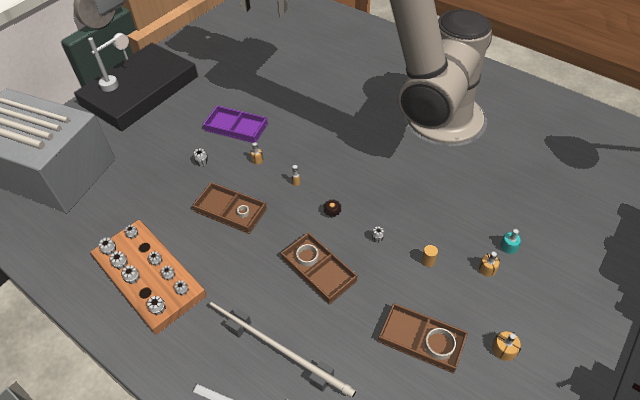

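View pics/top0.png

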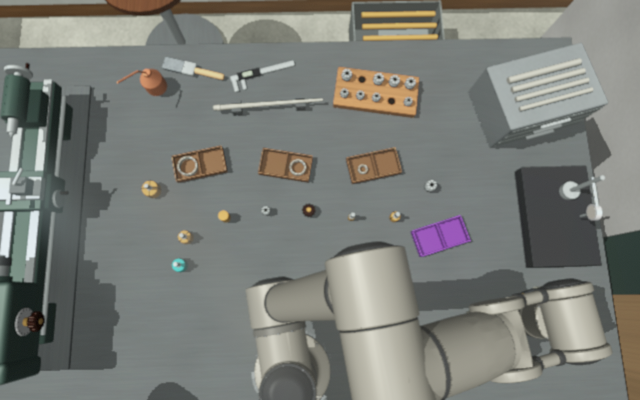

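```bash
python3 - <<'E'
import cv2
t=cv2.imread("pics/top0.png"); s=cv2.imread("pics/scene0.png")
def crop(im,x,y,w,h,k,n):
    cv2.imwrite(n,cv2.resize(im[y:y+h,x:x+w],None,fx=k,fy=k,interpolation=cv2.INTER_CUBIC))
crop(t,130,140,160,115+20,5,"pics/t1.png")
crop(t,250,140,160,100,5,"pics/t2.png")
crop(s,185,130,160,110,5,"pics/s1.png")
crop(s,370,220,160,115+30,4,"pics/s2.png")
E
```

```text
(no output)
```

View pics/t1.png

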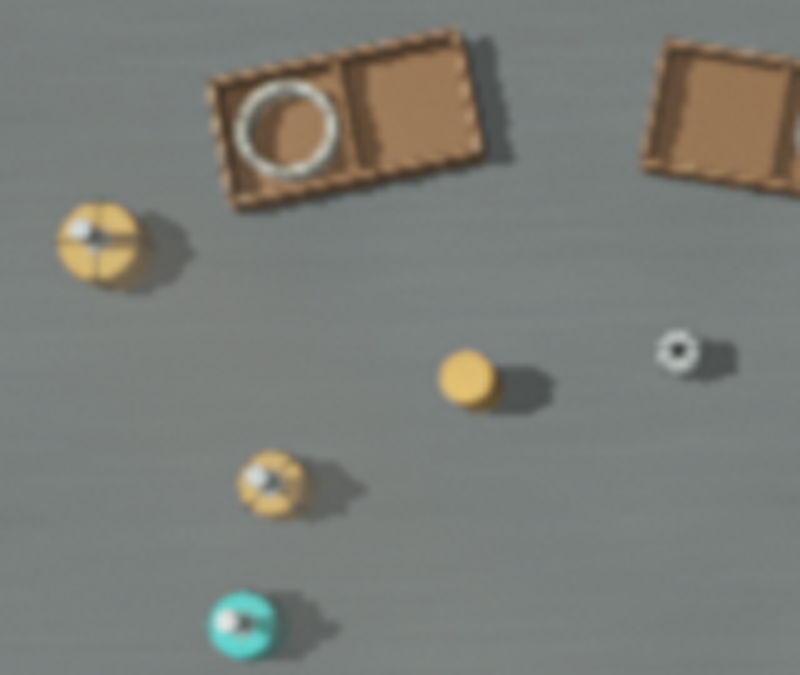

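View pics/t2.png

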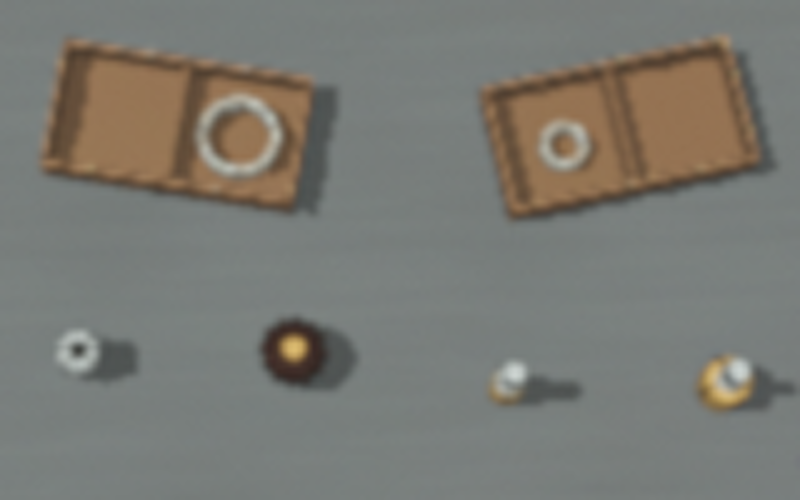

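View pics/s1.png

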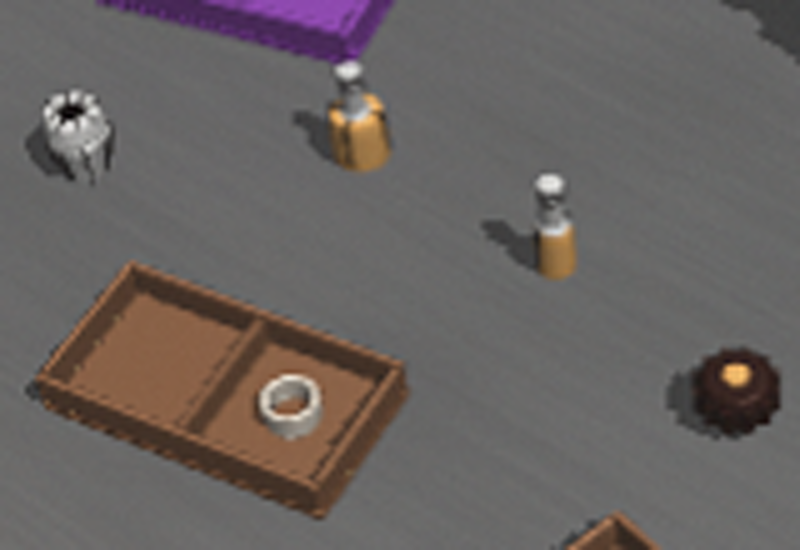

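View pics/s2.png

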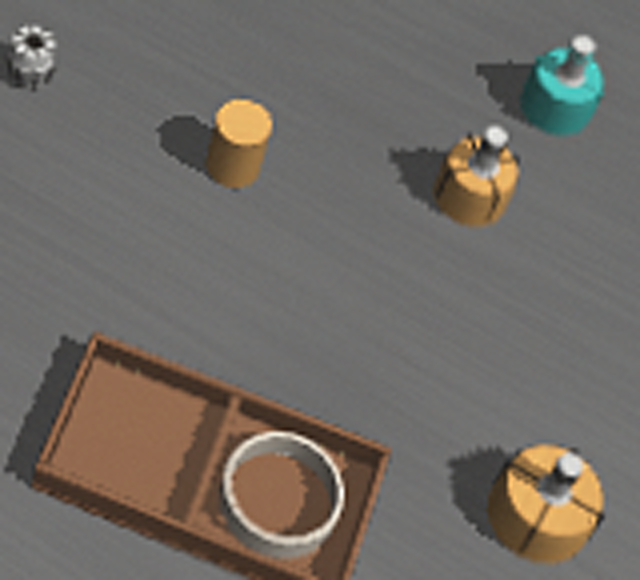

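```bash
cat > h.py <<'E'
import numpy as np,cv2
from scipy.optimize import least_squares
from cell import robot, read_camera
C={n:read_camera(n) for n in("top","scene")}
def proj(n,X):
    c=C[n];return cv2.projectPoints(np.atleast_2d(X).astype(float),cv2.Rodrigues(c["R"])[0],c["t"],c["intrinsics"],c["distortion"])[0][:,0]
def at(n,uv,z):
    c=C[n];p=cv2.undistortPoints(np.array([[uv]],float),c["intrinsics"],c["distortion"])[0,0]
    d=c["R"].T@np.array([*p,1]);o=-c["R"].T@c["t"];return (o+d*(z-o[2])/d[2])[:2]
def px(u,v,k,x,y): return ((u+.5)/k-.5+x,(v+.5)/k-.5+y)
E
python3 - <<'E'
from h import *
P={'50':((80,229),(570,464,4,370,220)),'40':((258,476),(496,137,4,370,220)),'20':((513,374),(550,184,5,185,130)),'30':((740,370),(349,71,5,185,130))}
for k,(a,b) in P.items():
    o=(130,140) if k in('50','40') else (250,140)
    print(k,at("top",px(*a,5,*o),.061),at("scene",px(*b),.061))
T={'L':([(208,80),(458,28),(486,158),(236,212)],130),'M':([(66,38),(314,78),(296,212),(42,170)],250),'S':([(482,88),(728,36),(762,162),(510,218)],250)}
for k,(c,ox) in T.items():
    W=np.array([at("top",px(*q,5,ox,140),.025) for q in c])
    L=np.array([[.041,.078],[.041,-.078],[-.041,-.078],[-.041,.078]])
    f=lambda p:(L@np.array([[np.cos(p[2]),np.sin(p[2])],[-np.sin(p[2]),np.cos(p[2])]])+p[:2]-W).ravel()
    r=least_squares(f,[*W.mean(0),0]); p=r.x
    s=1 if k=='M' else -1
    R=np.array([[np.cos(p[2]),-np.sin(p[2])],[np.sin(p[2]),np.cos(p[2])]])
    e=p[:2]+R@[0,s*.038]
    print(k,p,'res',np.abs(r.fun).max(),'empty',e, 'scene px',proj("scene",[*e,.004]))
E
```

```text
50 [0.53574192 0.41417616] [0.53736492 0.41606851]
40 [0.38728849 0.30586936] [0.38930223 0.30964196]
20 [ 0.4339375  -0.18696402] [ 0.43509904 -0.18439353]
30 [ 0.4328774 -0.3192213] [ 0.43286964 -0.3148559 ]
L [0.6100304  0.26870947 0.2013946 ] res 0.0026043889318968505 empty [0.61763177 0.23147751] scene px [[402.5498278  328.58934996]]
M [ 0.60038548  0.00591438 -0.18664241] res 0.002299047859719461 empty [0.60743679 0.04325443] scene px [[329.55961367 277.62296746]]
S [ 0.5928643  -0.26364468  0.19129261] res 0.0016306602554110594 empty [ 0.60008917 -0.30095154] scene px [[216.11388035 202.99201217]]
```

```bash
cat > d.py <<'E'
import sys,numpy as np
from scipy.spatial.transform import Rotation as Ro
from cell import robot
s=robot.observe();R=Ro.from_euler('xyz',s['tool_rot']).as_matrix()
t=np.array([float(a) for a in sys.argv[1:4]])
d=R.T@(t-s['tool_pos'])*100
print('cm',d.round(2),'rows>=',(np.linalg.norm(d)/6.25).round(2),'rot',s['tool_rot'].round(4),'pos',s['tool_pos'].round(4),'open',round(s['opening'],4),'F',np.round(s['contact_force'],2),'t',s['time'])
E
python3 d.py .4345 -.1857 .15
```

```text
cm [ 36.11 -22.01   9.56] rows>= 6.94 rot [-3.1408e+00 -1.0000e-04  2.9680e-01] pos [ 0.1535 -0.5018  0.2454] open 0.092 F [ 0.6  -0.42  0.13] t 0.2
```

```bash
python3 -m crank '[[4.5,-2.7,0,0,0,0,1],[9,-5.5,0,0,0,0,1],[13.5,-8.2,0,0,0,0,0.6],[18,-11,0,0,0,0,0.6],[22.5,-13.7,0,0,0,0,0.6]]' 25; python3 d.py .4345 -.1857 .15
```

```text
time: 0.82
tool_pos: [0.3295, -0.3038, 0.2457]
tool_rot: [3.141, -0.0, 0.297]
contact_force: [-0.5, -1.1, -0.1]
opening: 0.0666
cm [13.49 -8.23  9.57] rows>= 2.96 rot [ 3.1414e+00 -1.0000e-04  2.9650e-01] pos [ 0.3295 -0.3038  0.2457] open 0.0666 F [-0.47 -1.07 -0.07] t 0.825
```

```bash
python3 -m crank '[[4.5,-2.8,2,0,0,0,0.6],[9,-5.5,5,0,0,0,0.6],[13.5,-8.2,8.5,0,0,0,0.6],[13.5,-8.2,9.6,0,0,0,0.6],[13.5,-8.2,9.6,0,0,0,0.6]]'; python3 d.py .4345 -.1857 .055; python3 - <<'E'
from h import *
for n in C:
    f=C[n]["frame"]; u,v=proj(n,[.4345,-.1857,.061])[0].astype(int); print(n,u,v)
    cv2.imwrite(f"pics/{n}1.png",cv2.resize(f[v-50:v+50,u-60:u+60,::-1],None,fx=5,fy=5,interpolation=2))
E
```

```text
time: 1.45
tool_pos: [0.4333, -0.1872, 0.1491]
tool_rot: [-3.14, 0.002, 0.298]
contact_force: [-0.7, -0.9, -0.0]
opening: 0.0552
cm [ 0.18 -0.1   9.41] rows>= 1.51 rot [-3.1404e+00  1.6000e-03  2.9780e-01] pos [ 0.4333 -0.1872  0.1491] open 0.0552 F [-0.69 -0.94 -0.03] t 1.45
top 351 214
scene 294 166
```

View pics/scene1.png

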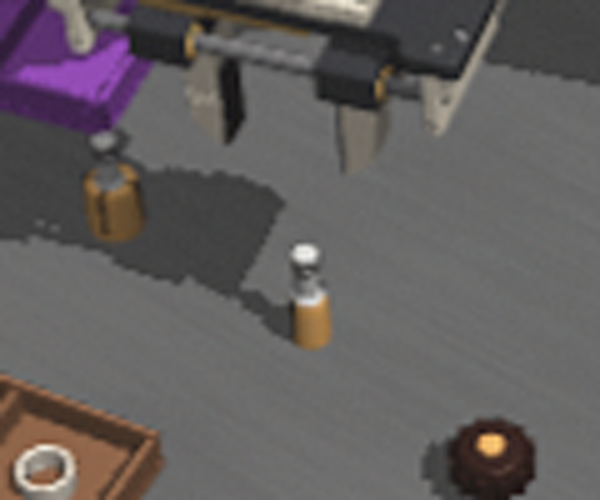

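```bash
python3 -m crank '[[0.1,-0.1,3,0,0,0,0.6],[0.1,-0.1,6,0,0,0,0.6],[0.1,-0.1,8.5,0,0,0,0.6],[0.1,-0.1,9.4,0,0,0,0.6],[0.1,-0.1,9.4,0,0,0,0.6]]'; python3 d.py .4345 -.1857 .055;  python3 -m crank '[[0,0,0,0,0,0,0.3],[0,0,0,0,0,0,0.1],[0,0,0,0,0,0,0.0],[0,0,0,0,0,0,0],[0,0,0,0,0,0,0]]' 25;python3 -m crank '[[0,0,0,0,0,0,0],[0,0,0,0,0,0,0.0]]'; python3 - <<'E'
from h import *
for n in C:
    f=C[n]["frame"]; u,v=proj(n,[.4345,-.1857,.061])[0].astype(int); print(n,u,v)
    cv2.imwrite(f"pics/{n}2.png",cv2.resize(f[v-50:v+50,u-60:u+60,::-1],None,fx=5,fy=5,interpolation=2))
E
```

```text
time: 2.17
tool_pos: [0.4345, -0.187, 0.0562]
tool_rot: [3.141, -0.0, 0.296]
contact_force: [-0.1, -0.4, 0.1]
opening: 0.0554
cm [ 0.04 -0.12  0.12] rows>= 0.03 rot [ 3.141e+00 -4.000e-04  2.955e-01] pos [ 0.4345 -0.187   0.0562] open 0.0554 F [-0.06 -0.4   0.14] t 2.175
time: 2.8
tool_pos: [0.4345, -0.186, 0.0558]
tool_rot: [3.141, -0.0, 0.297]
contact_force: [-1.1, 0.3, 1.0]
opening: 0.0112
time: 3.05
tool_pos: [0.4345, -0.1861, 0.0558]
tool_rot: [3.141, -0.0, 0.297]
contact_force: [-1.0, 0.3, 1.5]
opening: 0.011
top 351 214
scene 294 166
```

View pics/scene2.png

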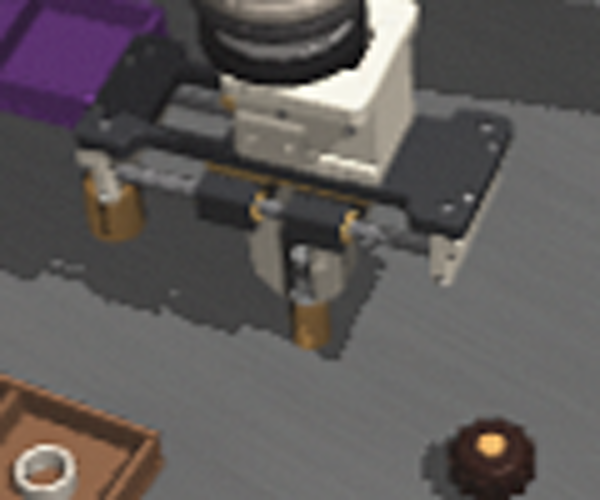

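```bash
python3 -m crank '[[0,0,-3,0,0,0,0],[0,0,-6,0,0,0,0],[0,0,-10,0,0,0,0],[0,0,-10,0,0,0,0]]'; python3 d.py .600 -.301 .155
```

```text
time: 3.65
tool_pos: [0.4358, -0.187, 0.1581]
tool_rot: [3.137, -0.004, 0.297]
contact_force: [0.2, -0.9, -0.6]
opening: 0.0112
cm [12.36 15.7   0.43] rows>= 3.2 rot [ 3.137  -0.0038  0.2968] pos [ 0.4358 -0.187   0.1581] open 0.0112 F [ 0.23 -0.88 -0.57] t 3.65
```

```bash
python3 -m crank '[[2.4,3.1,0.2,0,0,0,0],[5.6,7,0.2,0,0,0,0],[8.8,11,0.2,0,0,0,0],[11.4,14.5,0.2,0,0,0,0],[12.4,15.7,0.2,0,0,0,0]]';python3 -m crank '[[0,0,0,0,0,0,0],[0,0,0,0,0,0,0.0]]'; python3 d.py .600 -.301 .060;  python3 - <<'E'
from h import *
for n in C:
    f=C[n]["frame"]; u,v=proj(n,[.6,-.3,.061])[0].astype(int); print(n,u,v)
    cv2.imwrite(f"pics/{n}3.png",cv2.resize(f[v-50:v+50,u-60:u+60,::-1],None,fx=5,fy=5,interpolation=2))
E
```

```text
time: 4.28
tool_pos: [0.5997, -0.3011, 0.1509]
tool_rot: [-3.14, 0.002, 0.296]
contact_force: [0.1, -0.5, -0.9]
opening: 0.0114
time: 4.53
tool_pos: [0.598, -0.2992, 0.1525]
tool_rot: [-3.14, 0.002, 0.297]
contact_force: [0.2, -0.2, -0.6]
opening: 0.0112
cm [0.16 0.25 9.25] rows>= 1.48 rot [-3.1397e+00  1.7000e-03  2.9700e-01] pos [ 0.598  -0.2992  0.1525] open 0.0112 F [ 0.22 -0.19 -0.63] t 4.525
top 387 158
scene 211 187
```

View pics/scene3.png

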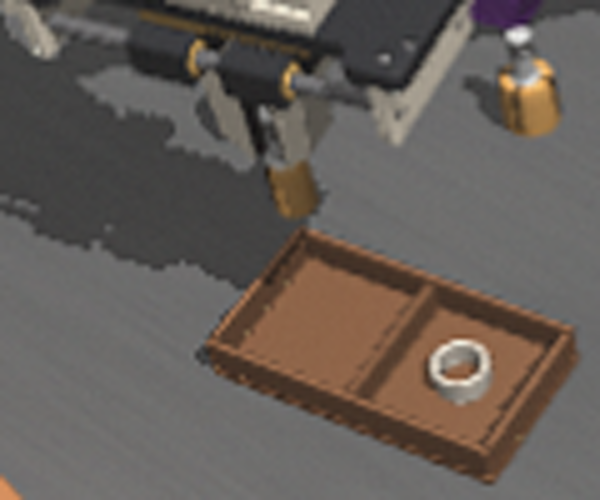

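```bash
python3 -m crank '[[0.1,0.2,3,0,0,0,0],[0.1,0.2,6,0,0,0,0],[0.1,0.2,8.2,0,0,0,0],[0.1,0.2,8.6,0,0,0,0],[0.1,0.2,8.6,0,0,0,0]]';python3 d.py .600 -.301 .060;  python3 - <<'E'
from h import *
for n in C:
    f=C[n]["frame"]; u,v=proj(n,[.6,-.3,.061])[0].astype(int); print(n,u,v)
    cv2.imwrite(f"pics/{n}4.png",cv2.resize(f[v-30:v+40,u-40:u+40,::-1],None,fx=8,fy=8,interpolation=2))
E
```

```text
time: 5.25
tool_pos: [0.6006, -0.3016, 0.0685]
tool_rot: [3.141, -0.001, 0.297]
contact_force: [-0.5, -0.9, -0.3]
opening: 0.0116
cm [-0.04 -0.08  0.85] rows>= 0.14 rot [ 3.1409e+00 -5.0000e-04  2.9690e-01] pos [ 0.6006 -0.3016  0.0685] open 0.0116 F [-0.53 -0.88 -0.25] t 5.25
top 387 158
scene 211 187
```

View pics/scene4.png

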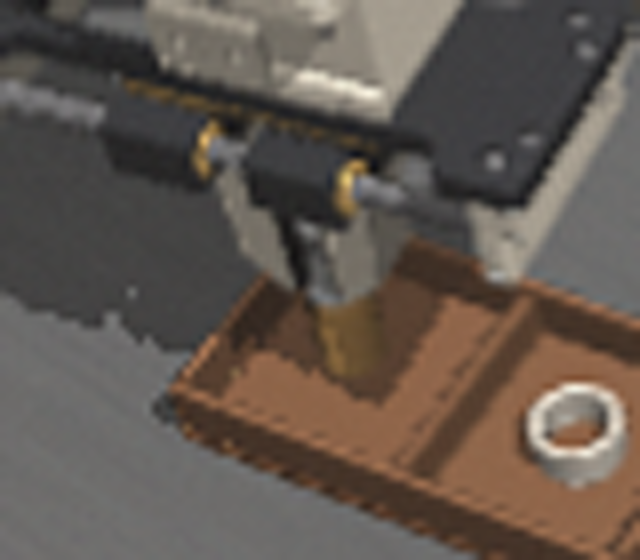

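```bash
python3 -m crank '[[0,0,0.3,0,0,0,0],[0,0,0.6,0,0,0,0],[0,0,0.8,0,0,0,0],[0,0,0.9,0,0,0,0],[0,0,0.9,0,0,0,0]]';python3 d.py .600 -.301 .060
```

```text
time: 5.98
tool_pos: [0.6007, -0.3017, 0.0598]
tool_rot: [3.141, -0.0, 0.297]
contact_force: [-1.6, 1.5, 4.7]
opening: 0.0115
cm [-0.04 -0.08 -0.02] rows>= 0.02 rot [ 3.1409e+00 -5.0000e-04  2.9690e-01] pos [ 0.6007 -0.3017  0.0598] open 0.0115 F [-1.58  1.46  4.71] t 5.975
```

```bash
python3 -m crank '[[0,0,0,0,0,0,0.15],[0,0,0,0,0,0,0.25],[0,0,0,0,0,0,0.35],[0,0,0,0,0,0,0.4],[0,0,0,0,0,0,0.4]]';python3 -m crank '[[0,0,-2,0,0,0,0.4],[0,0,-5,0,0,0,0.4],[0,0,-9,0,0,0,0.4],[0,0,-13,0,0,0,0.4]]';python3 d.py .388 .308 .18;  python3 - <<'E'
from h import *
for n in C:
    f=C[n]["frame"]; u,v=proj(n,[.6,-.3,.061])[0].astype(int); print(n,u,v)
    cv2.imwrite(f"pics/{n}5.png",cv2.resize(f[v-30:v+40,u-40:u+40,::-1],None,fx=8,fy=8,interpolation=2))
E
```

```text
time: 6.6
tool_pos: [0.6005, -0.3016, 0.0587]
tool_rot: [3.142, 0.0, 0.297]
contact_force: [-0.1, -0.4, 0.8]
opening: 0.0364
time: 7.1
tool_pos: [0.6003, -0.3015, 0.1898]
tool_rot: [-3.141, 0.0, 0.297]
contact_force: [0.4, 0.1, 0.1]
opening: 0.0365
cm [ -2.48 -64.5    0.99] rows>= 10.33 rot [-3.1414e+00  2.0000e-04  2.9680e-01] pos [ 0.6003 -0.3015  0.1898] open 0.0365 F [0.37 0.11 0.12] t 7.1
top 387 158
scene 211 187
```

View pics/scene5.png

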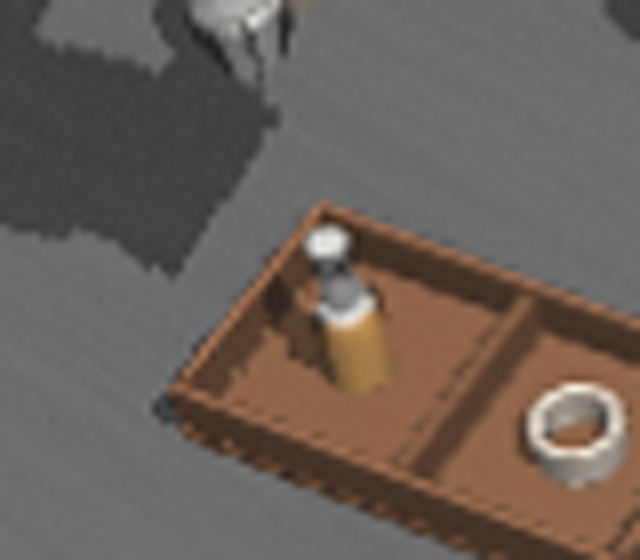

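```bash
python3 -m crank '[[-0.2,-5,0,0,0,0,0.4],[-0.4,-11,0,0,0,0,0.4],[-0.6,-17,0,0,0,0,0.4],[-0.8,-23,0,0,0,0,0.4],[-1,-29,0,0,0,0,0.5]]';python3 -m crank '[[-0.2,-6,0,0,0,0,0.5],[-0.4,-12,0,0,0,0,0.5],[-0.6,-18,0,0,0,0,0.5],[-0.8,-24,0,0,0,0,0.5],[-1,-29,0,0,0,0,0.5]]'; python3 d.py .3885 .308 .15
```

```text
time: 7.82
tool_pos: [0.505, -0.0255, 0.1883]
tool_rot: [-3.141, 0.0, 0.296]
contact_force: [0.8, 0.3, 0.1]
opening: 0.0426
time: 8.45
tool_pos: [0.4105, 0.2491, 0.1884]
tool_rot: [-3.142, 0.0, 0.297]
contact_force: [0.9, 0.5, 0.2]
opening: 0.046
cm [-0.37 -6.28  3.84] rows>= 1.18 rot [-3.1416e+00  2.0000e-04  2.9750e-01] pos [0.4105 0.2491 0.1884] open 0.046 F [0.89 0.53 0.15] t 8.45
```

```bash
python3 -m crank '[[-0.2,-3,1,0,0,0,0.5],[-0.4,-5.5,3,0,0,0,0.5],[-0.4,-6.3,3.8,0,0,0,0.5],[-0.4,-6.3,3.8,0,0,0,0.5]]'; python3 d.py .3885 .308 .055;  python3 - <<'E'
from h import *
for n in C:
    f=C[n]["frame"]; u,v=proj(n,[.3885,.308,.061])[0].astype(int); print(n,u,v)
    cv2.imwrite(f"pics/{n}6.png",cv2.resize(f[v-50:v+50,u-60:u+60,::-1],None,fx=5,fy=5,interpolation=2))
E
```

```text
time: 8.95
tool_pos: [0.3892, 0.306, 0.1501]
tool_rot: [3.141, 0.001, 0.298]
contact_force: [0.4, -0.1, 0.3]
opening: 0.0459
cm [ 0.   -0.22  9.51] rows>= 1.52 rot [3.141e+00 1.400e-03 2.975e-01] pos [0.3892 0.306  0.1501] open 0.0459 F [ 0.38 -0.09  0.26] t 8.95
top 180 234
scene 493 253
```

View pics/scene6.png

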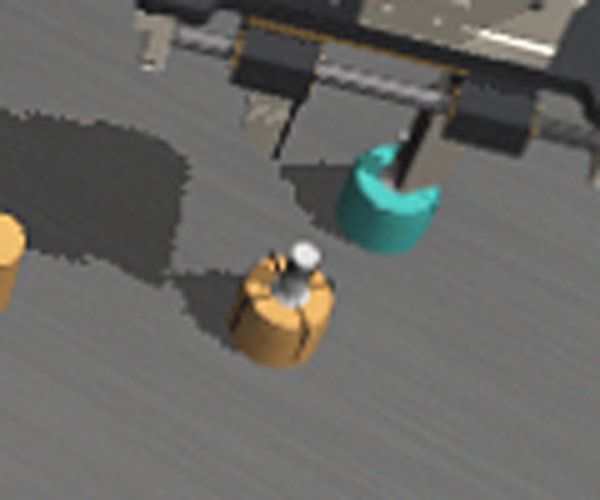

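```bash
python3 -m crank '[[0,-0.1,3,0,0,0,0.5],[0,-0.1,6,0,0,0,0.5],[0,-0.1,8.5,0,0,0,0.5],[0,-0.1,9.4,0,0,0,0.5],[0,-0.1,9.4,0,0,0,0.5]]'; python3 d.py .3885 .308 .055;  python3 -m crank '[[0,0,0,0,0,0,0.3],[0,0,0,0,0,0,0.1],[0,0,0,0,0,0,0.0],[0,0,0,0,0,0,0],[0,0,0,0,0,0,0]]' 40;python3 -m crank '[[0,0,0,0,0,0,0],[0,0,0,0,0,0,0.0]]';python3 -m crank '[[0,0,-1,0,0,0,0],[0,0,-3,0,0,0,0],[0,0,-6,0,0,0,0],[0,0,-9,0,0,0,0],[0,0,-10,0,0,0,0]]'; python3 d.py .6074 .0433 .155; python3 - <<'E'
from h import *
for n in C:
    f=C[n]["frame"]; u,v=proj(n,[.3885,.308,.061])[0].astype(int); print(n,u,v)
    cv2.imwrite(f"pics/{n}7.png",cv2.resize(f[v-60:v+40,u-60:u+60,::-1],None,fx=5,fy=5,interpolation=2))
E
```

```text
time: 9.68
tool_pos: [0.3897, 0.3069, 0.057]
tool_rot: [3.141, -0.0, 0.296]
contact_force: [0.1, -0.3, -1.6]
opening: 0.0458
cm [-0.08 -0.14  0.2 ] rows>= 0.04 rot [ 3.1415e+00 -1.0000e-04  2.9590e-01] pos [0.3897 0.3069 0.057 ] open 0.0458 F [ 0.12 -0.28 -1.56] t 9.675
time: 10.3
tool_pos: [0.3891, 0.3072, 0.0566]
tool_rot: [3.141, 0.0, 0.297]
contact_force: [-0.7, -0.1, 0.1]
opening: 0.0106
time: 10.55
tool_pos: [0.3891, 0.3073, 0.0567]
tool_rot: [3.142, 0.0, 0.297]
contact_force: [-0.1, 1.1, -0.4]
opening: 0.0109
time: 11.18
tool_pos: [0.3899, 0.3075, 0.1586]
tool_rot: [-3.141, -0.003, 0.297]
contact_force: [0.7, 0.1, -2.8]
opening: 0.0108
cm [13.07 31.63  0.38] rows>= 5.48 rot [-3.1411 -0.0032  0.2968] pos [0.3899 0.3075 0.1586] open 0.0108 F [ 0.66  0.05 -2.83] t 11.175
top 180 234
scene 493 253
```

View pics/scene7.png

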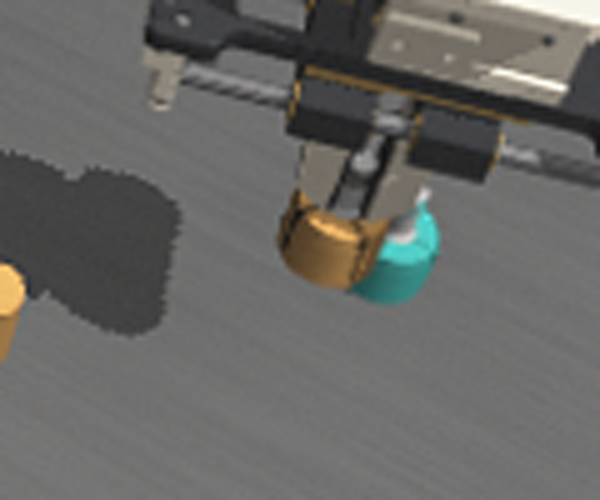

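```bash
python3 -m crank '[[1.2,3,0,0,0,0,0],[3,7.3,0,0,0,0,0],[5,12.1,0,0,0,0,0],[7,16.9,0,0,0,0,0],[8.8,21.3,0,0,0,0,0]]' 60;python3 -m crank '[[1.8,4.4,0,0,0,0,0],[3.2,7.8,0,0,0,0,0],[4.1,9.8,0,0,0,0,0],[4.3,10.3,0,0,0,0,0],[4.3,10.3,0,0,0,0,0]]';python3 -m crank '[[0,0,0,0,0,0,0],[0,0,0,0,0,0,0.0]]'; python3 d.py .6074 .0433 .061;  python3 - <<'E'
from h import *
print(proj("scene",[[.607,.043,.16],[.607,.043,.1]]))
for n in C:
    f=C[n]["frame"]; u,v=proj(n,[.607,.043,.13])[0].astype(int); print(n,u,v)
    cv2.imwrite(f"pics/{n}8.png",cv2.resize(f[v-30:v+40,u-40:u+40,::-1],None,fx=8,fy=8,interpolation=2))
E
```

```text
time: 11.9
tool_pos: [0.5358, 0.1276, 0.155]
tool_rot: [-3.141, 0.003, 0.296]
contact_force: [0.7, 0.5, -2.4]
opening: 0.0106
time: 12.52
tool_pos: [0.6061, 0.0437, 0.1555]
tool_rot: [-3.141, 0.002, 0.297]
contact_force: [-0.2, 0.1, -2.7]
opening: 0.0105
time: 12.78
tool_pos: [0.6065, 0.0442, 0.1568]
tool_rot: [-3.142, 0.0, 0.298]
contact_force: [-0.0, -0.4, -3.2]
opening: 0.0104
cm [0.07 0.11 9.58] rows>= 1.53 rot [-3.1416e+00  1.0000e-04  2.9790e-01] pos [0.6065 0.0442 0.1568] open 0.0104 F [-0.01 -0.43 -3.19] t 12.775
[[328.6872731  235.71579018]
 [329.05752067 252.93886834]]
top 270 151
scene 328 244
```

View pics/scene8.png

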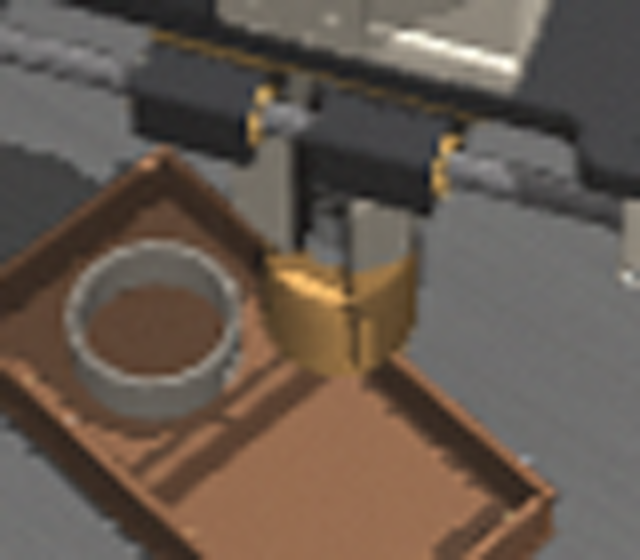

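```bash
python3 -m crank '[[0.1,0.1,2.5,0,0,0,0],[0.1,0.1,5.5,0,0,0,0],[0.1,0.1,7.8,0,0,0,0],[0.1,0.1,8.8,0,0,0,0],[0.1,0.1,8.8,0,0,0,0]]';python3 d.py .6074 .0433 .061;python3 -m crank '[[0,0,0.2,0,0,0,0],[0,0,0.5,0,0,0,0],[0,0,0.7,0,0,0,0],[0,0,0.8,0,0,0,0],[0,0,0.8,0,0,0,0]]';python3 d.py .6074 .0433 .061
```

```text
time: 13.5
tool_pos: [0.608, 0.0428, 0.0685]
tool_rot: [-3.141, 0.001, 0.297]
contact_force: [-1.0, 0.1, -2.0]
opening: 0.0106
cm [-0.04 -0.06  0.75] rows>= 0.12 rot [-3.1415e+00  7.0000e-04  2.9700e-01] pos [0.608  0.0428 0.0685] open 0.0106 F [-0.96  0.1  -1.96] t 13.5
time: 14.12
tool_pos: [0.6082, 0.0427, 0.0608]
tool_rot: [3.141, -0.0, 0.297]
contact_force: [0.1, -0.3, -2.8]
opening: 0.0108
cm [-0.05 -0.08 -0.02] rows>= 0.02 rot [ 3.1415e+00 -1.0000e-04  2.9670e-01] pos [0.6082 0.0427 0.0608] open 0.0108 F [ 0.07 -0.32 -2.8 ] t 14.125
```

Not yet touching; a further 1–2 mm.

```bash
python3 -m crank '[[0,0,0.1,0,0,0,0],[0,0,0.1,0,0,0,0],[0,0,0.1,0,0,0,0]]';python3 d.py .6074 .0433 .061
```

```text
time: 14.5
tool_pos: [0.6084, 0.0428, 0.0606]
tool_rot: [3.141, -0.001, 0.297]
contact_force: [-2.3, 0.5, 6.2]
opening: 0.0106
cm [-0.08 -0.08 -0.04] rows>= 0.02 rot [ 3.1412e+00 -9.0000e-04  2.9690e-01] pos [0.6084 0.0428 0.0606] open 0.0106 F [-2.27  0.52  6.25] t 14.5
```

```bash
python3 -m crank '[[0,0,0,0,0,0,0.15],[0,0,0,0,0,0,0.25],[0,0,0,0,0,0,0.35],[0,0,0,0,0,0,0.4],[0,0,0,0,0,0,0.4]]' 25;python3 -m crank '[[0,0,-2,0,0,0,0.4],[0,0,-5,0,0,0,0.4],[0,0,-9,0,0,0,0.4],[0,0,-12,0,0,0,0.4]]';python3 d.py .5365 .415 .15;  python3 - <<'E'
from h import *
for n in C:
    f=C[n]["frame"]; u,v=proj(n,[.607,.043,.061])[0].astype(int); print(n,u,v)
    cv2.imwrite(f"pics/{n}9.png",cv2.resize(f[v-30:v+40,u-40:u+40,::-1],None,fx=8,fy=8,interpolation=2))
E
```

```text
time: 15.12
tool_pos: [0.6081, 0.0426, 0.0596]
tool_rot: [3.142, 0.0, 0.297]
contact_force: [-1.1, -1.1, 0.1]
opening: 0.0364
time: 15.62
tool_pos: [0.6084, 0.0427, 0.1815]
tool_rot: [3.141, -0.001, 0.297]
contact_force: [0.5, 0.1, -0.2]
opening: 0.0366
cm [  4.01 -37.71   3.13] rows>= 6.09 rot [ 3.141e+00 -1.400e-03  2.968e-01] pos [0.6084 0.0427 0.1815] open 0.0366 F [ 0.48  0.14 -0.21] t 15.625
top 272 159
scene 329 263
```

View pics/scene9.png

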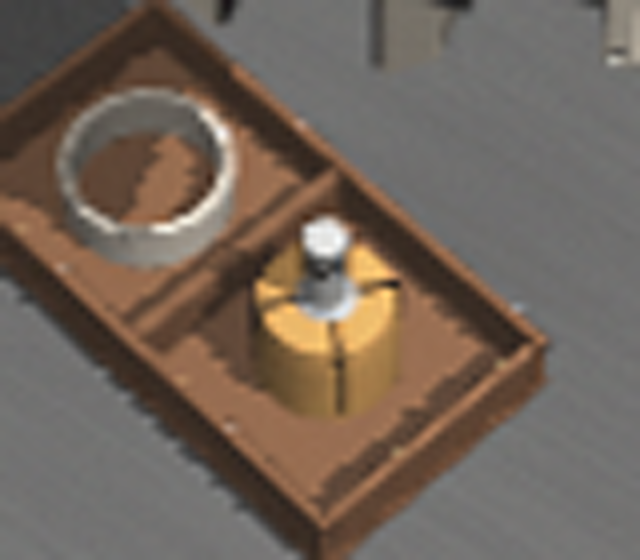

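```bash
python3 -m crank '[[0.5,-4.8,0,0,0,0,0.4],[1,-10.2,0,0,0,0,0.4],[1.7,-16,0,0,0,0,0.4],[2.3,-22,0,0,0,0,0.5],[2.9,-28,0,0,0,0,0.5]]';python3 -m crank '[[0.5,-5,1.2,0,0,0,0.5],[1,-8.5,2.5,0,0,0,0.5],[1,-9.7,3.1,0,0,0,0.5],[1,-9.7,3.1,0,0,0,0.5]]'; python3 d.py .5365 .415 .055;  python3 - <<'E'
from h import *
for n in C:
    f=C[n]["frame"]; u,v=proj(n,[.5365,.415,.061])[0].astype(int); print(n,u,v)
    cv2.imwrite(f"pics/{n}10.png",cv2.resize(f[v-50:v+40,u-60:u+60,::-1],None,fx=6,fy=6,interpolation=2))
E
```

```text
time: 16.35
tool_pos: [0.553, 0.3205, 0.1784]
tool_rot: [3.141, 0.002, 0.297]
contact_force: [1.0, 0.0, 0.1]
opening: 0.046
time: 16.85
tool_pos: [0.5345, 0.4144, 0.1472]
tool_rot: [3.141, 0.002, 0.298]
contact_force: [-0.2, 0.3, -0.6]
opening: 0.0456
cm [ 0.23 -0.01  9.22] rows>= 1.48 rot [3.1406e+00 2.3000e-03 2.9770e-01] pos [0.5345 0.4144 0.1472] open 0.0456 F [-0.17  0.3  -0.64] t 16.85
top 145 185
scene 511 334
```

View pics/scene10.png

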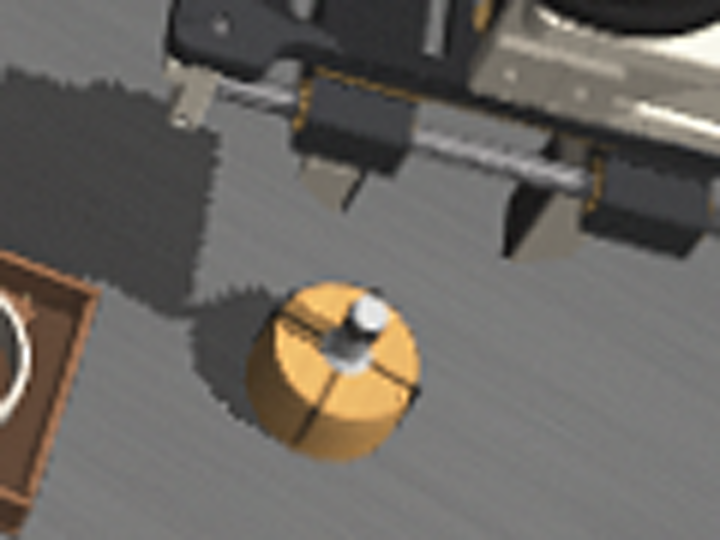

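```bash
python3 -m crank '[[0.1,0,3,0,0,0,0.5],[0.1,0,6,0,0,0,0.5],[0.1,0,8.3,0,0,0,0.5],[0.1,0,9.2,0,0,0,0.5],[0.1,0,9.2,0,0,0,0.5]]'; python3 d.py .5365 .415 .055;  python3 -m crank '[[0,0,0,0,0,0,0.3],[0,0,0,0,0,0,0.1],[0,0,0,0,0,0,0.0],[0,0,0,0,0,0,0],[0,0,0,0,0,0,0]]' 60;python3 -m crank '[[0,0,0,0,0,0,0],[0,0,0,0,0,0,0.0]]';python3 -m crank '[[0,0,-1,0,0,0,0],[0,0,-3,0,0,0,0],[0,0,-6,0,0,0,0],[0,0,-9,0,0,0,0],[0,0,-10,0,0,0,0]]'; python3 d.py .6176 .2315 .155
```

```text
time: 17.58
tool_pos: [0.5367, 0.4141, 0.057]
tool_rot: [3.141, -0.0, 0.296]
contact_force: [-0.1, -0.1, -0.1]
opening: 0.0461
cm [ 0.01 -0.09  0.2 ] rows>= 0.03 rot [ 3.1414 -0.      0.2956] pos [0.5367 0.4141 0.057 ] open 0.0461 F [-0.1  -0.06 -0.13] t 17.575
time: 18.2
tool_pos: [0.536, 0.4153, 0.0568]
tool_rot: [-3.141, -0.0, 0.297]
contact_force: [0.5, 1.2, 0.4]
opening: 0.0108
time: 18.45
tool_pos: [0.5361, 0.4153, 0.0569]
tool_rot: [-3.141, -0.0, 0.297]
contact_force: [-1.2, 2.7, 1.3]
opening: 0.0103
time: 19.08
tool_pos: [0.5368, 0.4149, 0.1586]
tool_rot: [-3.142, -0.003, 0.297]
contact_force: [0.1, -0.5, -4.9]
opening: 0.0107
cm [ 2.37 19.9   0.37] rows>= 3.21 rot [-3.1415e+00 -2.6000e-03  2.9660e-01] pos [0.5368 0.4149 0.1586] open 0.0107 F [ 0.07 -0.46 -4.88] t 19.075
```

```bash
python3 -m crank '[[0.4,2.5,0,0,0,0,0],[0.9,7,0,0,0,0,0],[1.4,12,0,0,0,0,0],[2,17,0,0,0,0,0],[2.3,19.2,0,0,0,0,0]]' ;python3 -m crank '[[0.1,0.7,0,0,0,0,0],[0.1,0.7,0,0,0,0,0],[0.1,0.7,0,0,0,0,0]]'; python3 d.py .6176 .2315 .061;  python3 - <<'E'
from h import *
for n in C:
    f=C[n]["frame"]; u,v=proj(n,[.6176,.2315,.1])[0].astype(int); print(n,u,v)
    cv2.imwrite(f"pics/{n}11.png",cv2.resize(f[v-35:v+45,u-40:u+50,::-1],None,fx=7,fy=7,interpolation=2))
E
```

```text
time: 19.7
tool_pos: [0.6147, 0.2348, 0.1554]
tool_rot: [3.141, 0.002, 0.294]
contact_force: [-0.5, 0.2, -3.4]
opening: 0.0105
time: 20.08
tool_pos: [0.6166, 0.2331, 0.1565]
tool_rot: [-3.141, 0.0, 0.299]
contact_force: [0.2, 0.3, -4.2]
opening: 0.0103
cm [0.05 0.19 9.55] rows>= 1.53 rot [-3.1412e+00  4.0000e-04  2.9850e-01] pos [0.6166 0.2331 0.1565] open 0.0103 F [ 0.16  0.34 -4.23] t 20.075
top 205 152
scene 407 306
```

View pics/scene11.png

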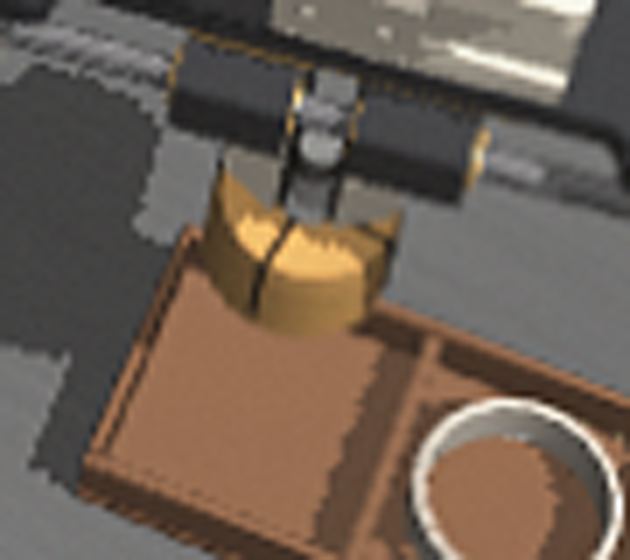

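```bash
python3 -m crank '[[0.1,0.1,2.5,0,0,0,0],[0.1,0.1,5.5,0,0,0,0],[0.1,0.1,7.8,0,0,0,0],[0.1,0.1,8.8,0,0,0,0],[0.1,0.1,8.8,0,0,0,0]]';python3 d.py .6176 .2315 .061;python3 -m crank '[[0,0,0.2,0,0,0,0],[0,0,0.5,0,0,0,0],[0,0,0.7,0,0,0,0],[0,0,0.8,0,0,0,0],[0,0,0.8,0,0,0,0]]';python3 d.py .6176 .2315 .061
```

```text
time: 20.8
tool_pos: [0.6182, 0.2314, 0.0684]
tool_rot: [3.142, 0.001, 0.297]
contact_force: [1.2, 0.6, -3.9]
opening: 0.0105
cm [-0.05 -0.03  0.74] rows>= 0.12 rot [3.1416e+00 9.0000e-04 2.9740e-01] pos [0.6182 0.2314 0.0684] open 0.0105 F [ 1.19  0.59 -3.9 ] t 20.8
time: 21.42
tool_pos: [0.6186, 0.2309, 0.0608]
tool_rot: [3.141, -0.0, 0.297]
contact_force: [-0.7, 0.2, -2.5]
opening: 0.0105
cm [-0.08 -0.08 -0.02] rows>= 0.02 rot [ 3.1415e+00 -1.0000e-04  2.9680e-01] pos [0.6186 0.2309 0.0608] open 0.0105 F [-0.69  0.18 -2.45] t 21.425
```

```bash
python3 -m crank '[[0,0,0.1,0,0,0,0],[0,0,0.1,0,0,0,0],[0,0,0.1,0,0,0,0]]'; python3 -m crank '[[0,0,0,0,0,0,0.15],[0,0,0,0,0,0,0.25],[0,0,0,0,0,0,0.35],[0,0,0,0,0,0,0.4],[0,0,0,0,0,0,0.4]]' 25;python3 -m crank '[[0,0,-2,0,0,0,0.4],[0,0,-5,0,0,0,0.4],[0,0,-9,0,0,0,0.4],[0,0,-13,0,0,0,0.4],[0,0,-15,0,0,0,0.4]]'; python3 -m crank '[[-4,0,0,0,0,0,0.4],[-9,0,0,0,0,0,0.4],[-14,0,0,0,0,0,0.4],[-18,0,0,0,0,0,0.4],[-18,0,0,0,0,0,0.4]]'; python3 - <<'E'
from h import *
for n in C: cv2.imwrite(f"pics/{n}12.png",C[n]["frame"][:,:,::-1])
f=C["scene"]["frame"];cv2.imwrite("pics/s12b.png",cv2.resize(f[140:380,180:500,::-1],None,fx=2.5,fy=2.5,interpolation=2))
f=C["top"]["frame"];cv2.imwrite("pics/t12b.png",cv2.resize(f[130:250,140:420,::-1],None,fx=2.8,fy=2.8,interpolation=2))
E
```

```text
time: 21.8
tool_pos: [0.6187, 0.231, 0.0608]
tool_rot: [3.141, -0.001, 0.297]
contact_force: [-4.5, -0.4, 5.1]
opening: 0.0102
time: 22.42
tool_pos: [0.6186, 0.231, 0.0596]
tool_rot: [3.141, 0.0, 0.297]
contact_force: [-1.4, -0.1, -0.6]
opening: 0.0367
time: 23.05
tool_pos: [0.6193, 0.2312, 0.2126]
tool_rot: [3.141, -0.004, 0.297]
contact_force: [0.1, 0.4, -0.7]
opening: 0.0368
time: 23.68
tool_pos: [0.4441, 0.1779, 0.2101]
tool_rot: [3.142, 0.001, 0.297]
contact_force: [0.4, -0.3, -0.0]
opening: 0.0365
```

View pics/s12b.png

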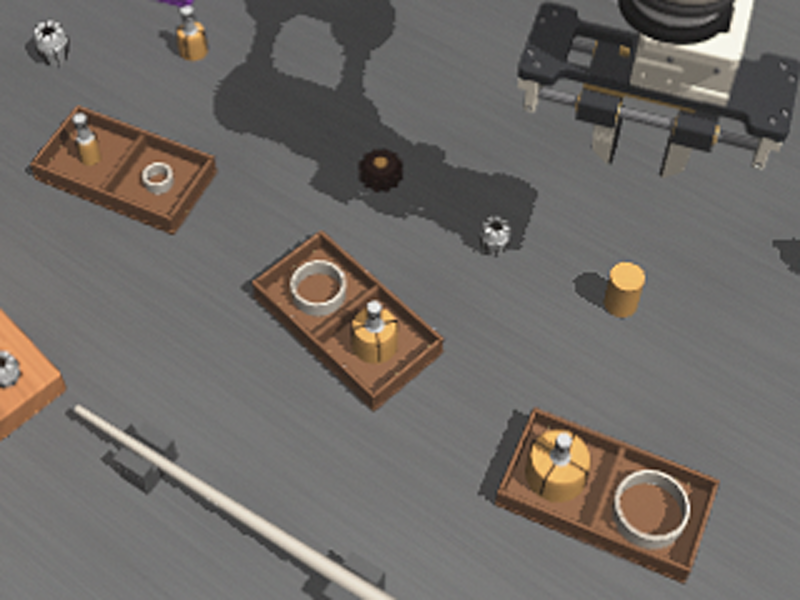

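View pics/t12b.png

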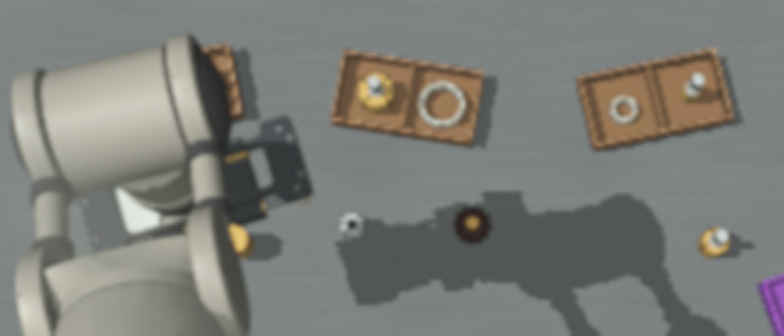

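All three plugs stand upright in their pockets, the bands lie as before, plug_30 is in place, and the arm is clear.

```bash
python3 -c "
from cell import robot
print(robot.observe()['time'],robot.hand_in())"
```

```text
the job is handed in; nothing more can be done
23.775 None
```

I placed the 20, 40 and 50 mm plugs upright, stud up, in the empty pockets of the small, medium and large band's trays, and handed the job in at 23.8 s of the 80 s allowed.

- **Plugs:** the last pictures showed all three standing near the middle of their pockets. At release the tool was within about 1.5 mm of each estimated pocket centre. It showed light floor contact of about 5–6 N, and almost none once opened.
- **Bands and the 30 mm plug:** the bands looked unmoved and the 30 mm plug was where it started. I judged this by eye from the pictures and did not measure it. The other objects were not touched.
- **Arm:** it was open and clear of everything at hand-in.
- **Limits of the last look:** the arm hid most of the large tray from the top camera, so the 50 mm plug was checked in the scene camera only. The turquoise plug was behind the gripper there. The two cameras disagreed by 2–4 mm when I located the plugs; I used the average, and every grasp held.

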